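Set the finished bone carvings on the stands made for them

TASK

Set each of the four finished bone pieces on the dark wooden stand whose seat was cut for it: the bear with its feet in the short broad oblong, the fish in the long narrow one, the flat button toggle in the wide round seat and the needle case upright in the small deep round one. Each must stand upright, fully down in its seat; do not tip any piece over, and leave the abrasive roll and the chuck key where they lie.

Things in the scene. Friction and masses are not known exactly. Their poses are not given: they have to be found in the camera images.
- carved_bear: Carved bone bear on four feet, 35 mm wide (x), 85 long (y, nose at -y), 51 high. Origin on the worktop under mid-length, z up. The feet cover 24 x 44 mm at the sole, 30 x 50 mm 6 mm up, centred 11 mm from the origin towards the tail (+y); the head juts out in front. Grip the flanks (35 mm apart) at y = +8 mm, 20 to 35 mm up. About 35 g. The four pieces swap places from run to run.
- carved_fish: Carved bone fish upright on a small foot, 16 mm wide (x), 88 long (y, tail at -y), 30 high. Origin on the worktop under mid-length, z up. Foot 13 x 28 mm, its middle at y = +8 mm. The whole length sits in the seat, origin at the seat's centre. Grip across x at y = +5 mm, 11 to 25 mm up. About 18 g. The four pieces swap places.
- bone_button: Flat round button toggle of bone, lying flat, 43 mm diameter, 17 mm thick, two small dark cord holes and a dark ring on its domed top; the edge is upright from 4 to 11 mm up: grip it there. Origin at the centre of its underside, z up. About 30 g. The four pieces swap places.
- needle_case: Turned bone needle case standing upright, 78 mm high with a small finial on top; base 30 mm diameter, waist 26 mm from 10 to 48 mm up (grip it there), collar 28 mm at 50 to 53 mm. Origin at the centre of its base, z up. About 50 g. The four pieces swap places.
- bear_stand: Fixed stand of dark wood, 26 mm high, stepped foot 66 x 86 (x, y) mm; origin at the centre of its underside, z up. In its top a flat-bottomed seat lined with pale cork, a short broad oblong for the bear's feet: 42 mm (x) by 62 mm (y), 6 mm deep, floor at z = 20 mm; the head may overhang at either end. The four stands swap places from run to run.
- fish_stand: Fixed stand of dark wood, 26 mm high, stepped foot 50 x 120 (x, y) mm; origin at the centre of its underside, z up. In its top a flat-bottomed seat lined with pale cork, a long narrow oblong for the whole fish: 27 mm (x) by 100 mm (y), 6 mm deep, floor at z = 20 mm; the fish may face either way. The four stands swap places.
- button_stand: Fixed stand of dark wood, 26 mm high, stepped foot 76 x 76 mm; origin at the centre of its underside, z up. In its top a flat-bottomed seat lined with pale cork, wide and round for the button toggle: 56 mm diameter, 6 mm deep, floor at z = 20 mm. The four stands swap places.
- case_stand: Fixed stand of dark wood, 26 mm high, stepped foot 64 x 64 mm; origin at the centre of its underside, z up. In its top a flat-bottomed seat lined with pale cork, small, round and deep for the needle case: 42 mm diameter, 14 mm deep, floor at z = 12 mm. The four stands swap places.
- sand_roll: Bystander: brown roll of abrasive cloth standing on end, 58 mm diameter, 45 mm high, loose, beside the leftmost stand. Origin at the centre of its underside.
- chuck_key: Bystander: small T-shaped steel chuck key lying flat between the pieces and the stands, 44 x 65 x 10 mm, loose. Origin at the middle of its underside.

How it is judged:
By the outcome, as a careful person would: the job done as asked, in the order asked, and still so for the second after the job is handed in, with the robot touching nothing.
It also fails if it takes over 128 s, if anything falls off the work surface, if the arm or the gripper's body presses on something with over 40 N, if the wrist force passes 120 N, or if a joint passes its speed limit or range.

ROBOT

A 6-joint arm with a two-finger parallel gripper is mounted at the origin on a cart in front of the work surface, level with it; the furniture and walls round the work are solid. World frame = base frame: x ahead of the robot, y to its left, z up, the work surface at z = 0. Lengths are in m, angles in rad, forces in N, time in s.
With the tool pointing down it reaches from about 0.225 to 0.725 m from the base axis. Payload 3.1 kg.
Tool frame: the origin (TCP) lies midway between the tips of the shut fingers; the grasp point (between the pads) lies 19 mm behind it (env.grip_depth is the z of the grasp point in the tool frame, in m); z points along the fingers, y is the line along which they close (so a half turn about z gives the same grasp; the last joint's range is limited). The gripper opens to 85 mm and grips with 20 to 120 N. Pads are 22 mm wide; open, the fingers measure 114 mm over their backs; the gripper's body (76 mm by 85 mm) begins 54 mm behind the grasp point. The pads swing forward as they close: fully open they stand 13 mm farther back than shut.
Start: joints at [0.972, 0.048, 0.099, 1.622, 0, 1.443], TCP at [0.238, 0.468, 0.231] pointing down, gripper open.
Joint ranges: [-2.91, 2.91], [-0.99, 1.94], [-1.21, 1.42], [-2.12, 2.29], [-1.49, 1.47], [-3.14, 3.14]. Speed limits (rad/s): [2.79, 2.79, 3.14, 3.14, 3.14, 3.14].

INTERFACE

Orientations are given as [roll, pitch, yaw] about the fixed x, y, z axes, in that order (R = Rz(yaw) Ry(pitch) Rx(roll)).
In Python, from workcell import env gives the robot as it stands.
- The arm moves only by the shell command python3 -m creep 'ROWS' [OPENING]. ROWS is JSON, one flat list of numbers, 4 for each row, row after row: the shift along the tool's x, y, z in mm, then the turn about the tool's z in rad. A call has 1 to 12 rows; each row is the pose to reach, as a shift and turn from the pose commanded when the call began, along the tool's axes at that moment; what a row does not reach only later rows make up. A row lasts 1/12 s, in which the tool goes at most 41.7 mm and 7.16 degrees, less where a joint would pass 70% of its speed; a pose out of reach is approached as far as the arm can. A call with a gripper value outside its range is refused whole. OPENING is the opening, from 0 (shut) to 1 (fully open), set as the call begins (- or left out, the last holds). The fingers move at their own pace and stop on an object; the grip force is fixed at half the most. Time passes only in rows, so rows that repeat a pose let the fingers close. It gives the time, the measured TCP pose, the force, the opening and the grip force at its end, in the units of the state.
- env.get_obs(): the state, without advancing time (a new reading comes with each control period).
- env.read_camera(name): name is "scene" or "top" or "wrist"; returns a dict with "pixels" (480x640x3 uint8, blue, green, red), "fx", "fy", "cx", "cy" (pixels), "origin" and "orientation" of the camera in the world. Camera axes: x right, y up, looking along -z (the intrinsics and any distortion apply to the point x, -y, -z); pixel columns grow to the right and rows downward; lengths in m; the calibration is good to about 2 mm. A picture is of the moment at which its call begins. There is no depth.
- env.close_job(): hands the job in; it is judged then, once.
The state is a dict: "clock": time; "q": joint angles; "joint_vel": joint speeds; "effort": joint torques, N m; "position": TCP position; "ee_rot": TCP orientation; "ft_force": force on the tool from outside, world axes, zero at the start; "torque": the same for the moment, N m; "finger_gap": opening from 0.0 (shut) to 1.0 (fully open); "grasp_force": force on a finger pad.
Only numpy, scipy, OpenCV 4.12 (cv2) and the standard library are available. Lean on these libraries where they do the work, as an engineer would, in place of code of your own. Each camera call takes 0.05 s, during which the arm holds its last target. There are 200 camera calls.

## Working session

There is one attempt and no reset: what is moved stays moved. The work goes in short steps, Python scripts to look and compute and a shell command to move; the robot and the scene stay as the last step left them, time stands still between calls to the robot, and variables do not carry over. Pictures are saved under pics/ and viewed, at most 14 in all, crops included, and the job is handed in when it is done.

```bash
ls; mkdir -p pics
python3 - <<'E'
from workcell import env
import cv2
for n in("top","scene"):
    c=env.read_camera(n); cv2.imwrite(f"pics/{n}0.png",c["pixels"]); print(n,{k:v for k,v in c.items() if k!="pixels"})
print(env.get_obs(),env.grip_depth)
E
```

```text
pics
top {'fx': 444.3928578940705, 'fy': 444.3928578940705, 'cx': 322.814650585252, 'cy': 237.22785009817005, 'origin': array([0.42542498, 0.16562802, 0.90761091]), 'orientation': array([ 0.13581341, -0.01717488, -1.58096996])}
scene {'fx': 550.3310519565736, 'fy': 550.3310519565736, 'cx': 316.82588236120944, 'cy': 237.02732240311013, 'origin': array([ 0.22850448, -0.45353598,  0.62592989]), 'orientation': array([ 0.86994617, -0.01747659, -0.48723178])}
{'clock': 0.1, 'q': array([ 9.72158041e-01,  4.86875715e-02,  9.77502869e-02,  1.62199934e+00,
       -5.39190978e-06,  1.44297797e+00]), 'joint_vel': array([-0.00025014, -0.00172705,  0.00288849, -0.00046957,  0.00072403,
       -0.00073809]), 'effort': array([ 1.71419928e-03, -3.39850795e+01,  3.20936108e+01,  1.58378680e-02,
       -1.68298916e-04, -9.89141569e-06]), 'position': array([0.23785672, 0.46740759, 0.23022644]), 'ee_rot': array([-3.13946913e+00, -2.67476327e-04,  2.67077245e+00]), 'ft_force': array([ 0.01998458, -0.50059815,  0.08363688]), 'torque': array([-0.04327055, -0.00690974,  0.02884372]), 'grasp_force': 0.0, 'finger_gap': 1.0028722232197271} -0.0187
```

View pics/top0.png

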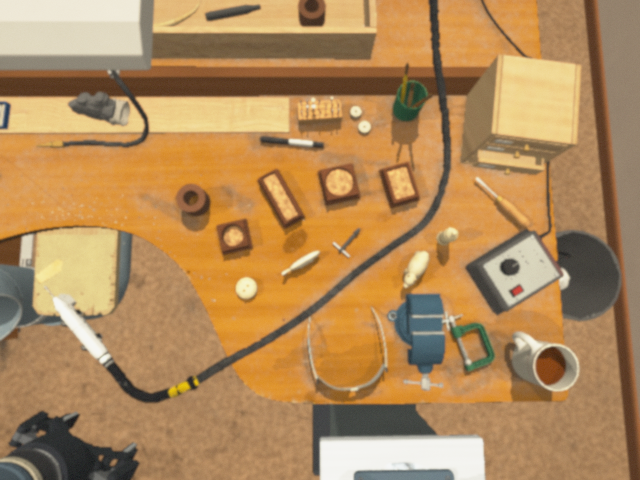

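View pics/scene0.png

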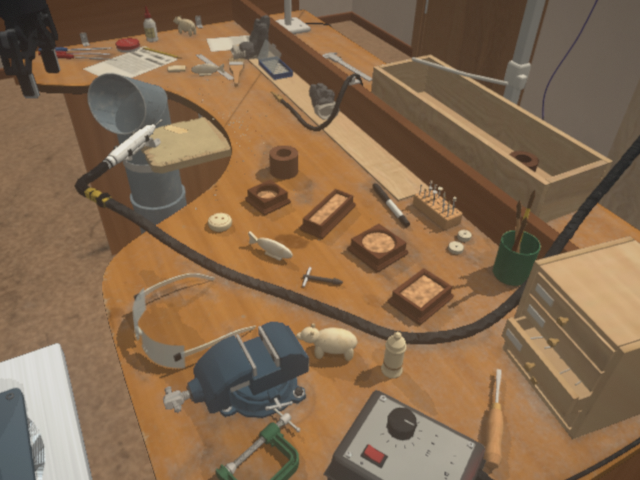

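The top view shows the stands: case (234,237), fish (281,199), button (339,185), bear (399,185). It also shows the pieces: button (246,288), fish (300,263), bear (416,268), needle case (447,237). The sand roll is at (193,200) and the key at (347,242). A black hose crosses between the bear and case and the stands, so I'll zoom in.

```bash
cat > h.py <<'E'
import numpy as np, cv2
from scipy.spatial.transform import Rotation as R
def ray(c,u,v):
    d=np.array([(u-c["cx"])/c["fx"],-(v-c["cy"])/c["fy"],-1.])
    return np.array(c["origin"]),R.from_euler("xyz",c["orientation"]).as_matrix()@d
def onz(c,u,v,z):
    o,d=ray(c,u,v); return o+d*(z-o[2])/d[2]
def proj(c,P):
    p=(np.atleast_2d(P)-c["origin"])@R.from_euler("xyz",c["orientation"]).as_matrix()
    return np.c_[c["cx"]+c["fx"]*p[:,0]/-p[:,2],c["cy"]-c["fy"]*p[:,1]/-p[:,2]]
def tri(c1,p1,c2,p2):
    o1,d1=ray(c1,*p1);o2,d2=ray(c2,*p2)
    s=np.linalg.lstsq(np.c_[d1,-d2],o2-o1,rcond=None)[0]
    a,b=o1+d1*s[0],o2+d2*s[1]; return (a+b)/2,np.linalg.norm(a-b)
E
python3 - <<'E'
from h import *
from workcell import env
import pickle
t=env.read_camera("top"); s=env.read_camera("scene"); pickle.dump((t,s),open("cams.pkl","wb"))
cv2.imwrite("pics/topc.png",cv2.resize(t["pixels"][155:310,210:470],None,fx=3,fy=3,interpolation=cv2.INTER_CUBIC))
cv2.imwrite("pics/scc.png",cv2.resize(s["pixels"][150:400,195:515],None,fx=2.4,fy=2.4,interpolation=cv2.INTER_CUBIC))
# hose: top centreline points vs scene curve
sc=np.array([[80,185],[110,208],[150,232],[200,265],[250,291],[300,312],[350,328],[400,337],[440,335],[480,322],[510,303],[540,270],[560,240],[600,195],[638,150]],float)
for p in [(150,397),(205,377),(255,352),(300,320),(340,285),(375,254),(410,232),(430,212),(443,180),(446,140),(443,90)]:
    best=[]
    for z in np.arange(0,.5,.002):
        q=proj(s,onz(t,*p,z))[0]
        yy=np.interp(q[0],sc[:,0],sc[:,1],left=np.nan,right=np.nan); best.append((abs(yy-q[1]) if yy==yy else 1e3,z))
    b=min(best); print(p,b,onz(t,*p,b[1]).round(3))
E
```

```text
(150, 397) (np.float64(0.3686618415094074), np.float64(0.04)) [0.245 0.475 0.04 ]
(205, 377) (np.float64(0.03119608903600124), np.float64(0.044)) [0.281 0.373 0.044]
(255, 352) (np.float64(0.005825757266933351), np.float64(0.042)) [0.325 0.28  0.042]
(300, 320) (np.float64(0.126115527985462), np.float64(0.012)) [0.382 0.196 0.012]
(340, 285) (np.float64(5.72798221070417), np.float64(0.0)) [0.451 0.115 0.   ]
(375, 254) (np.float64(10.104919733863994), np.float64(0.0)) [0.514 0.042 0.   ]
(410, 232) (np.float64(0.0776143409281076), np.float64(0.0)) [ 0.559 -0.032  0.   ]
(430, 212) (np.float64(0.0671287046096154), np.float64(0.012)) [ 0.598 -0.072  0.012]
(443, 180) (np.float64(0.05684264748879286), np.float64(0.024)) [ 0.663 -0.099  0.024]
(446, 140) (np.float64(0.46436589168735054), np.float64(0.04)) [ 0.742 -0.104  0.04 ]
(443, 90) (np.float64(0.5039649723139519), np.float64(0.094)) [ 0.824 -0.086  0.094]
```

View pics/topc.png

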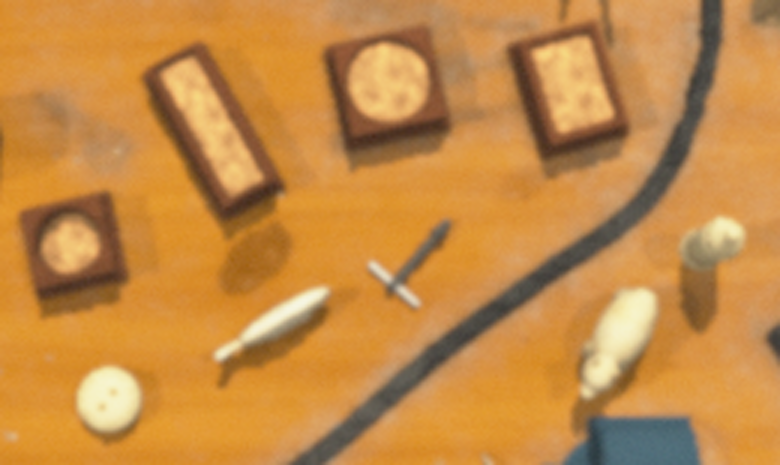

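View pics/scc.png

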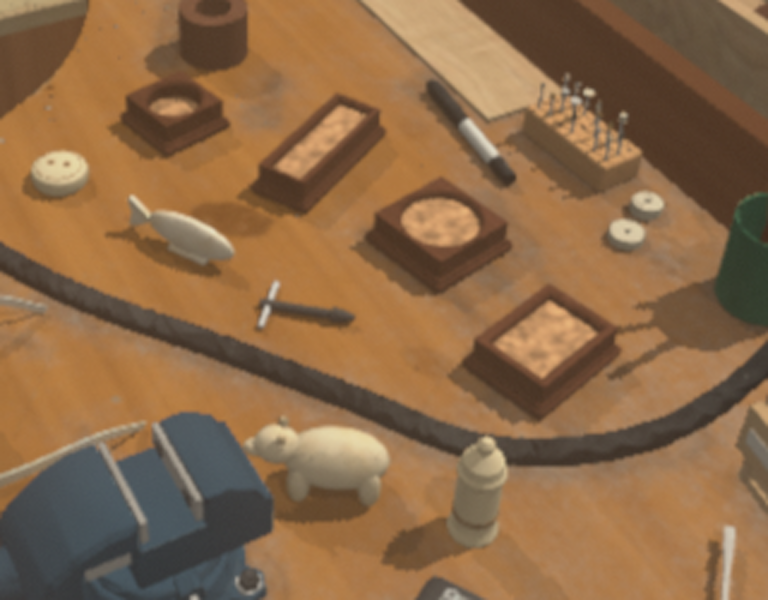

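The hose lies on or just above the worktop (under 50 mm). The vise stands close by the bear's head. Next I'll fit the known outlines to both views for the poses.

```bash
cat > fit.py <<'E'
from h import *
import pickle
from scipy.optimize import differential_evolution as DE
t,s=pickle.load(open("cams.pkl","rb"))
T=lambda x,y:(210+(x+.5)/3-.5,155+(y+.5)/3-.5)
S=lambda x,y:(195+(x+.5)/2.4-.5,150+(y+.5)/2.4-.5)
K=4
def poly(c,pts):
    m=np.zeros((480*K//1,640*K),np.uint8); q=proj(c,pts)*K+K/2
    cv2.fillPoly(m,[np.round(q).astype(np.int32)],1); return m
def hull(c,pts):
    q=proj(c,pts)*K+K/2; m=np.zeros((480*K,640*K),np.uint8)
    cv2.fillConvexPoly(m,cv2.convexHull(np.round(q).astype(np.int32)),1); return m
def mask(c,seed,f,r=32):
    im=cv2.resize(c["pixels"],None,fx=K,fy=K,interpolation=cv2.INTER_CUBIC).astype(int)
    m=f(im).astype(np.uint8); x,y=int(seed[0]*K),int(seed[1]*K)
    w=np.zeros_like(m); w[y-r*K:y+r*K,x-r*K:x+r*K]=1; m=cv2.morphologyEx(m*w,cv2.MORPH_OPEN,np.ones((7,7)))
    m=cv2.morphologyEx(m,cv2.MORPH_CLOSE,np.ones((13,13)))
    n,l=cv2.connectedComponents(m); return (l==l[y,x]).astype(np.uint8) if l[y,x] else m
th=np.linspace(0,2*np.pi,40,endpoint=False)
circ=lambda d,z:np.c_[d/2*np.cos(th),d/2*np.sin(th),0*th+z]
rect=lambda a,b,z:np.array([[a,b,2*z],[-a,b,2*z],[-a,-b,2*z],[a,-b,2*z]])/2
def place(P,x):
    M=np.eye(3); c_,s_=np.cos(x[2]),np.sin(x[2]); M[:2,:2]=[[c_,-s_],[s_,c_]]; return P@M.T+[x[0],x[1],0]
def iou(a,b): return (a&b).sum()/max(1,(a|b).sum())
E
cat > run.py <<'E'
from fit import *
cork=lambda im:(im[...,2]>125)
bone=lambda im:(im[...,0]>105)
def go(name,models,seeds,f,x0,yaw):
    ms=[mask(c,sd,f) for c,sd in zip((t,s),seeds)]
    for c,m,n in zip((t,s),ms,"ts"): cv2.imwrite(f"/tmp/{name}_{n}.png",m*255)
    def ev(x,full=False):
        x=[x[0],x[1],x[2] if yaw else 0]; r=[iou(models(c,x),m) for c,m in zip((t,s),ms)]
        return r if full else -sum(r)
    from scipy.optimize import minimize
    best=None
    for y0 in (yaw or [0]):
        X=np.array([x0[0],x0[1],y0]); sim=np.vstack([X,X+[.01,0,0],X+[0,.01,0],X+[0,0,.25]])
        r=minimize(ev,X,method="Nelder-Mead",options=dict(initial_simplex=sim,xatol=2e-4,fatol=1e-4,maxfev=90))
        if best is None or r.fun<best.fun: best=r
    print(name,best.x.round(4),np.round(ev(best.x,True),2),[int(m.sum()/K/K) for m in ms])
seat=lambda top,fl:(lambda c,x:poly(c,place(top,x))&poly(c,place(fl,x)))
def st(name,pt,ps,top,fl,zf,yaw):
    a=T(*pt); go(name,seat(top,fl),(a,S(*ps)),cork,onz(t,*a,zf)[:2],yaw)
st("case_stand",(71,244),(178,106),circ(.042,.026),circ(.042,.012),.012,None)
st("button_stand",(388,82),(440,221),circ(.056,.026),circ(.056,.020),.02,None)
st("fish_stand",(210,126),(320,146),rect(.027,.1,.026),rect(.027,.1,.02),.02,[.2,.5,.8])
st("bear_stand",(573,86),(545,342),rect(.042,.062,.026),rect(.042,.062,.02),.02,[0,.3,-.3])
a=T(109,400); B=np.vstack([circ(.040,0),circ(.043,.004),circ(.043,.011),circ(.028,.017)])
go("button",lambda c,x:hull(c,place(B,x)),(a,S(60,172)),bone,onz(t,*a,.01)[:2],None)
C=[np.vstack([circ(.03,0),circ(.03,.008)]),np.vstack([circ(.026,.0),circ(.028,.052)]),np.vstack([circ(.027,.055),circ(.016,.066),circ(.007,.078)])]
a=T(712,242)
def cm(c,x):
    m=0
    for P in C: m=m|hull(c,place(P,x))
    return m
go("case",cm,(a,S(478,495)),bone,onz(t,*a,.04)[:2],None)
for n,A,Bq in [("bear nose",(588,395),(249,445)),("bear tail",(647,290),(388,462)),("fish nose",(328,291),(232,254)),("fish tail",(217,357),(133,208)),("bear top mid",(622,335),(335,428)),
   ("key head",(392,287),(270,303)),("key end",(449,225),(352,317)),("hose a",(440,350),(215,345)),("vise top corner",(590,420),(245,455)), ("vise far right",(690,420),(270,505))]:
    p,e=tri(t,T(*A),s,S(*Bq)); print(n,p.round(4),round(e,4))
E
python3 run.py
```

```text
case_stand [0.5482 0.3304 0.1217] [0.08 0.85] [3732, 120]
button_stand [0.6576 0.1135 0.1213] [0.15 0.22] [3784, 2213]
fish_stand [ 0.616  0.254 -0.44 ] [0.15 0.14] [3804, 3155]
bear_stand [ 0.6562 -0.0117 -1.2617] [0.16 0.9 ] [3723, 775]
button [0.4479 0.3053 0.0136] [0.95 0.66] [367, 272]
case [ 0.5495 -0.1006  0.1061] [0.65 0.21] [187, 193]
bear nose [ 0.4459 -0.012   0.0339] 0.0006
bear tail [ 0.5145 -0.0549  0.0275] 0.0022
fish nose [0.5173 0.1573 0.016 ] 0.0011
fish tail [0.4742 0.2313 0.0179] 0.0001
bear top mid [ 0.4865 -0.0335  0.0488] 0.005
key head [0.5223 0.113  0.0049] 0.002
key end [0.5637 0.0737 0.008 ] 0.0009
hose a [0.4736 0.0838 0.0154] 0.0084
vise top corner [ 0.4352 -0.0151  0.033 ] 0.0112
vise far right [ 0.4289 -0.0714  0.0582] 0.0008
```

```bash
sed -i 's/^cork=.*/cork=lambda im:(im[...,2]>125)\&(im[...,0]>CT*im[...,2])/; s/^bone=.*/bone=lambda im:(im[...,0]>.5*im[...,2])\&(im[...,2]>105)/' run.py
python3 - <<'E'
from fit import *
for c,f,ps in((t,T,[(71,244),(388,82),(573,86),(60,160),(480,60),(300,200),(40,260),(720,235),(700,250),(700,310),(109,400)]),(s,S,[(178,106),(440,221),(545,342),(100,200),(400,300),(478,470),(470,520),(490,495),(420,520),(60,172)])):
    for p in ps:
        u,v=np.round(f(*p)).astype(int); print(p,c["pixels"][v-1:v+2,u-1:u+2].mean((0,1)).round(),end=" ")
    print()
E
for CT in .38 .45; do sed "1a CT=$CT" run.py > r2.py; python3 r2.py | head -6; done
python3 -c "
import cv2,numpy as np
o=[]
for n,y in(('case_stand',1),('button_stand',1),('fish_stand',1),('bear_stand',1),('button',1),('case',1)):
  r=[]
  for k in 'ts':
    m=cv2.imread(f'/tmp/{n}_{k}.png',0);ys,xs=np.nonzero(m);cy,cx=int(ys.mean()),int(xs.mean())
    r.append(cv2.resize(m[max(0,cy-130):cy+130,max(0,cx-130):cx+130],(130,130)))
  o.append(np.vstack(r))
cv2.imwrite('pics/masks.png',np.hstack(o))"
```

```text
(71, 244) [118. 196. 241.] (388, 82) [118. 196. 241.] (573, 86) [118. 195. 241.] (60, 160) [ 66. 145. 213.] (480, 60) [ 96. 149. 202.] (300, 200) [ 51. 151. 224.] (40, 260) [ 58.  91. 136.] (720, 235) [158. 214. 231.] (700, 250) [102. 139. 155.] (700, 310) [ 45.  90. 132.] (109, 400) [194. 239. 246.] 
(178, 106) [105. 154. 206.] (440, 221) [109. 159. 213.] (545, 342) [110. 160. 213.] (100, 200) [ 62. 116. 169.] (400, 300) [ 78. 127. 178.] (478, 470) [115. 146. 163.] (470, 520) [ 81. 103. 117.] (490, 495) [ 85. 108. 122.] (420, 520) [ 73. 121. 172.] (60, 172) [160. 206. 224.] 
case_stand [0.5482 0.3305 0.1623] [0.78 0.86] [396, 120]
button_stand [0.6576 0.1134 0.1892] [0.25 0.32] [2271, 1525]
fish_stand [ 0.6305  0.2354 -1.0613] [0.71 0.2 ] [911, 2004]
bear_stand [ 0.6564 -0.0121  1.8447] [0.2 0.9] [2841, 775]
button [ 0.4461  0.306  -0.0115] [0.88 0.94] [374, 384]
case [ 0.5466 -0.0991  0.0488] [0.91 0.59] [276, 1384]
case_stand [0.5484 0.3295 0.1558] [0.53 0.86] [172, 120]
button_stand [0.6595 0.1151 0.1393] [0.84 0.35] [465, 1346]
fish_stand [0.6292 0.2354 2.1159] [0.76 0.85] [482, 485]
bear_stand [ 0.6579 -0.011   1.8559] [0.83 0.89] [475, 775]
button [ 0.4461  0.306  -0.0115] [0.88 0.94] [374, 384]
case [ 0.5466 -0.0991  0.0488] [0.91 0.59] [276, 1384]
```

View pics/masks.png

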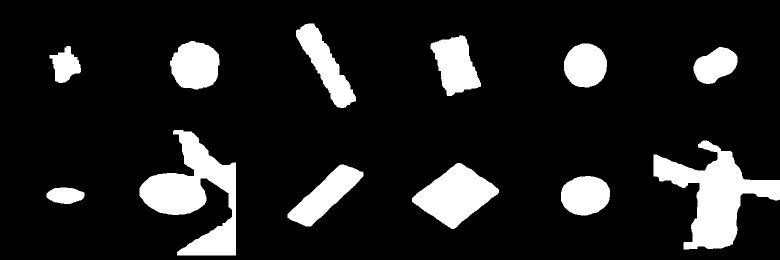

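Poses found (x, y, and long-axis angle where it applies):

| Item | x | y | Angle (rad) |
|---|---|---|---|
| bear stand | 0.657 | -0.012 | 0.28 |
| fish stand | 0.630 | 0.235 | 0.545 |
| button stand | 0.659 | 0.115 | – |
| case stand | 0.548 | 0.330 | – |
| bear grip | 0.487 | -0.038 | -0.56 |

I'll hover over the bear next.

```bash
cat > tgt.py <<'E'
# usage: tgt.py x y z yaw -> tool shift mm / turn from the present pose
import sys; from h import *; from workcell import env
x,y,z,w=map(float,sys.argv[1:5]); o=env.get_obs(); M=R.from_euler("xyz",o["ee_rot"]).as_matrix()
d=M.T@(np.array([x,y,z])-o["position"])*1000
a=(o["ee_rot"][2]-w+np.pi)%(2*np.pi)-np.pi
print("shift",d.round(1),"turn",round(a,3),"alt",round(a-np.sign(a)*np.pi,3),"| pos",o["position"].round(4),"yaw",o["ee_rot"][2].round(3),"F",o["ft_force"].round(1),"gap",round(o["finger_gap"],3),"q6",o["q"][5].round(2),"t",round(o["clock"],2))
E
python3 tgt.py 0.487 -0.038 0.17 2.58
```

```text
shift [-451.3 -337.5   60.9] turn 0.091 alt -3.051 | pos [0.2379 0.4676 0.2305] yaw 2.671 F [0.3 0.4 0.5] gap 0.998 q6 1.44 t 0.2
```

```bash
python3 -m creep '[-20,-15,0,0.02,-50,-37,0,0.09,-85,-63,0,0.09,-120,-90,0,0.09,-155,-116,10,0.09,-190,-142,20,0.09,-225,-168,30,0.09,-260,-194,40,0.09,-295,-221,50,0.09,-330,-247,60,0.09,-360,-269,60,0.09,-390,-292,60,0.09]' 0.62
python3 -m creep '[-30,-22,0,0,-50,-37,0,0,-60,-45,0,0,-60,-45,0,0,-60,-45,0,0]'
python3 tgt.py 0.487 -0.038 0.17 2.58; python3 -c "
from workcell import env;import cv2
c=env.read_camera('wrist');cv2.imwrite('pics/w1.png',c['pixels'])"
```

```text
clock: 1.2
position: [0.4466, 0.0419, 0.1705]
ee_rot: [-3.141, -0.002, 2.581]
ft_force: [0.7, 0.7, -0.2]
finger_gap: 0.617
grasp_force: 0.0
clock: 1.62
position: [0.4734, -0.026, 0.1714]
ee_rot: [3.141, -0.001, 2.58]
ft_force: [-0.2, 0.4, 0.1]
finger_gap: 0.62
grasp_force: 0.0
shift [-17.9  -2.9   1.4] turn -0.0 alt 3.141 | pos [ 0.4734 -0.026   0.1714] yaw 2.58 F [-0.2  0.4  0.1] gap 0.62 q6 0.36 t 1.62
```

View pics/w1.png

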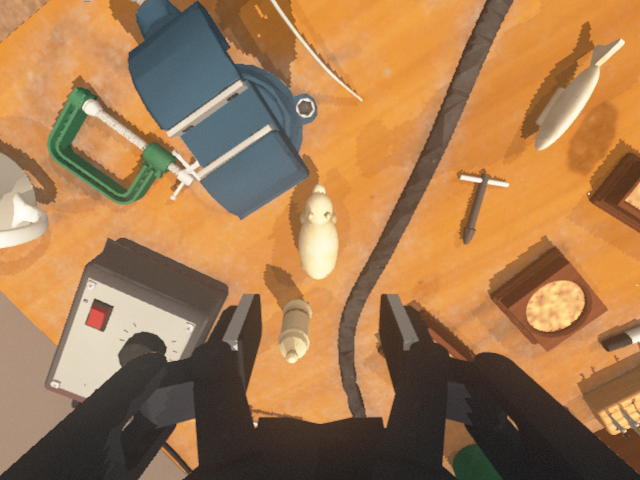

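The wrist view shows the bear, nose at (319,188) and rump at (319,279), in line with the tool. The needle case is at (295,330), and the hose passes right of the bear.

```bash
python3 - <<'E'
from h import *; from workcell import env
c=env.read_camera("wrist"); print(c["origin"],c["orientation"])
n=onz(c,319,188,.036); tl=onz(c,319.5,278,.03); l=onz(c,299.5,250,.028); r=onz(c,339,250,.028)
print(n,tl,np.linalg.norm(n-tl),"axis",np.arctan2(*(tl-n)[1::-1]),"mid",(n+tl)/2,"flanks",l,r,np.linalg.norm(l-r))
print("case waist",onz(c,296,316,.03),"base", onz(c,293,305,.0))
b=(tl-n)/np.linalg.norm(tl-n); print("grip",(n+tl)/2+b*.008)
E
python3 tgt.py 0.487 -0.038 0.009 2.58
```

```text
[0.40675446 0.01714436 0.31636364] [-3.17029826e-01 -3.03409107e-04  1.00959122e+00]
[ 0.44840858 -0.00988535  0.036     ] [ 0.51767662 -0.05300593  0.03      ] 0.08181348590575241 axis -0.556812299289984 mid [ 0.4830426  -0.03144564  0.033     ] flanks [ 0.48656058 -0.0540465   0.028     ] [ 0.50490645 -0.02486978  0.028     ] 0.034465236002698255
case waist [ 0.53860062 -0.09182721  0.03      ] base [ 0.54027344 -0.0988728   0.        ]
grip [ 0.48981587 -0.03566212  0.0324133 ]
shift [-18.7  -3.8 162.7] turn 0.002 alt -3.14 | pos [ 0.4733 -0.025   0.1717] yaw 2.582 F [0.2 0.6 0.2] gap 0.619 q6 0.36 t 1.72
```

```bash
python3 -m creep '[-10,-1,10,0,-20,-2,40,0,-20,-2,70,0,-20,-2,100,0,-20,-2,125,0,-20,-2,145,0,-20,-2,155,0,-20,-2,162,0,-20,-2,162,0,-20,-2,162,0]'
python3 tgt.py 0.489 -0.037 0.010 2.585
```

```text
clock: 2.55
position: [0.4903, -0.0383, 0.0104]
ee_rot: [3.141, 0.001, 2.581]
ft_force: [-0.5, 0.4, 0.5]
finger_gap: 0.618
grasp_force: 0.0
shift [1.8 0.4 0.4] turn -0.004 alt 3.138 | pos [ 0.4903 -0.0383  0.0104] yaw 2.581 F [-0.5  0.4  0.5] gap 0.618 q6 0.35 t 2.55
```

Now I'll close on it and lift 70 mm.

```bash
python3 -m creep '[0,0,0,0,0,0,0,0,0,0,0,0,0,0,0,0,0,0,0,0,0,0,0,0,0,0,0,0,0,0,0,0]' 0.3
python3 -m creep '[0,0,-4,0,0,0,-15,0,0,0,-30,0,0,0,-50,0,0,0,-65,0,0,0,-75,0,0,0,-75,0,0,0,-75,0]'
python3 tgt.py 0.654 -0.0123 0.085 3.4216; python3 -c "
from workcell import env;import cv2
c=env.read_camera('wrist');cv2.imwrite('pics/w2.png',c['pixels'])"
```

```text
clock: 3.22
position: [0.4916, -0.0389, 0.0119]
ee_rot: [3.14, 0.004, 2.581]
ft_force: [0.8, 0.4, 6.6]
finger_gap: 0.381
grasp_force: 60.1
clock: 3.88
position: [0.49, -0.0386, 0.0853]
ee_rot: [3.141, 0.001, 2.581]
ft_force: [-0.4, -0.1, -1.1]
finger_gap: 0.377
grasp_force: 59.6
shift [-124.9  109.4    0.4] turn -0.841 alt 2.301 | pos [ 0.49   -0.0386  0.0853] yaw 2.581 F [-0.4 -0.1 -1.1] gap 0.377 q6 0.35 t 3.88
```

View pics/w2.png

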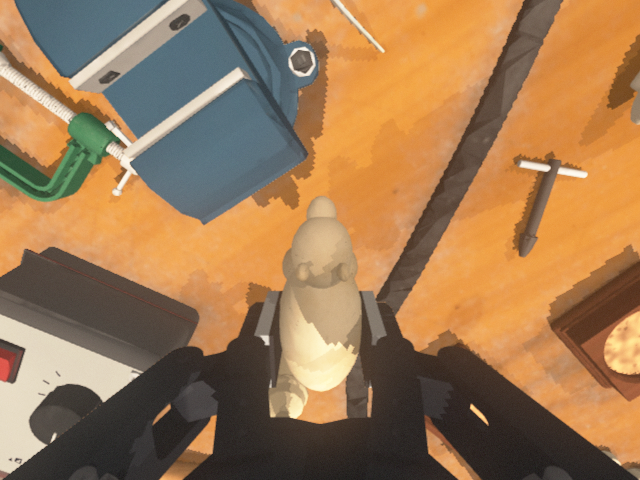

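The bear is held level, nose at (321,198) and rump at (320,390). I'll check where along its length the grip is.

Run:
```python
from h import *; from workcell import env
c=env.read_camera("wrist"); p=env.get_obs()["position"]
n=onz(c,321,198,.1095); r=onz(c,320,390,.108); a=np.array([-.847,.531])
print((n[:2]-p[:2])@a,(r[:2]-p[:2])@a,(n[:2]-p[:2])@[a[1],-a[0]])
```

```text
0.053846935129149356 -0.028621729219241894 0.0012145666906013576
```

```bash
python3 -m creep '[-6,5,0,-0.04,-18,16,0,-0.12,-34,30,0,-0.22,-51,45,0,-0.33,-68,60,0,-0.44,-84,74,0,-0.55,-99,87,0,-0.65,-112,99,0,-0.74,-121,107,0,-0.8,-126,111,0,-0.84,-126,111,0,-0.84,-126,111,0,-0.84]'
python3 tgt.py 0.656 -0.012 0.034 3.4216; python3 -c "
from workcell import env;import cv2
c=env.read_camera('scene');cv2.imwrite('pics/s3.png',cv2.resize(c['pixels'][200:400,300:540],None,fx=3,fy=3))"
```

```text
clock: 4.98
position: [0.6543, -0.0114, 0.0828]
ee_rot: [3.14, -0.003, -2.863]
ft_force: [-0.4, 0.9, 0.2]
finger_gap: 0.379
grasp_force: 59.6
shift [-1.6 -1.1 48.8] turn -0.002 alt 3.14 | pos [ 0.6543 -0.0114  0.0828] yaw -2.863 F [-0.4  0.9  0.2] gap 0.379 q6 -0.4 t 4.98
```

View pics/s3.png

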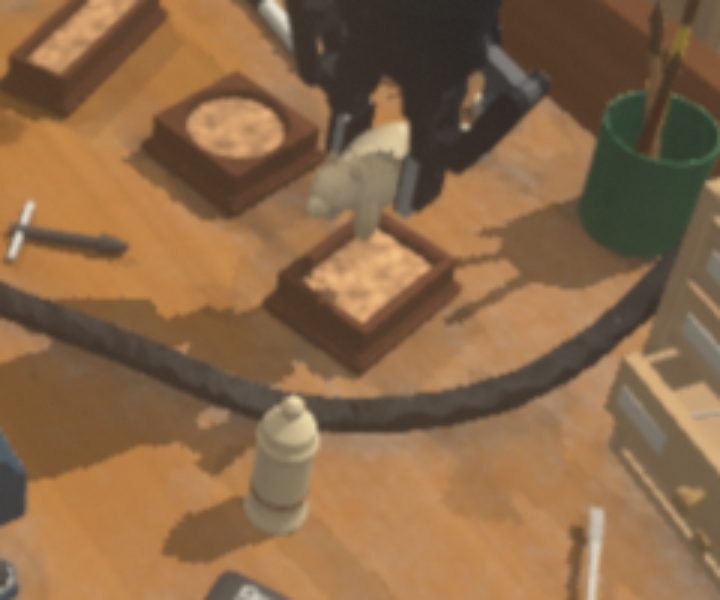

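```bash
python3 -m creep '[-1,-1,5,0,-1,-1,15,0,-1,-1,25,0,-1,-1,33,0,-1,-1,39,0,-1,-1,43,0,-1,-1,45,0,-1,-1,46,0,-1,-1,46,0]'
python3 -m creep '[0,0,1,0,0,0,2,0,0,0,3,0,0,0,3,0,0,0,3,0]'
python3 tgt.py 0.656 -0.012 0.031 3.4216
```

```text
clock: 5.78
position: [0.6567, -0.0122, 0.0387]
ee_rot: [-3.142, 0.0, -2.862]
ft_force: [-0.4, -0.1, -0.5]
finger_gap: 0.384
grasp_force: 59.6
clock: 6.2
position: [0.6567, -0.0122, 0.0358]
ee_rot: [-3.142, 0.0, -2.862]
ft_force: [-0.2, -0.3, 0.3]
finger_gap: 0.375
grasp_force: 59.6
shift [0.6 0.4 4.8] turn -0.001 alt 3.141 | pos [ 0.6567 -0.0122  0.0358] yaw -2.862 F [-0.2 -0.3  0.3] gap 0.375 q6 -0.4 t 6.2
```

```bash
python3 -m creep '[0,0,1,0,0,0,2,0,0,0,3,0,0,0,3,0]';python3 -m creep '[0,0,1,0,0,0,1,0,0,0,1,0]';python3 -m creep '[0,0,1,0,0,0,1,0,0,0,1,0]'
```

```text
clock: 6.53
position: [0.6572, -0.0122, 0.0332]
ee_rot: [-3.141, 0.001, -2.862]
ft_force: [0.9, 0.3, 1.5]
finger_gap: 0.381
grasp_force: 59.8
clock: 6.78
position: [0.6575, -0.0121, 0.0326]
ee_rot: [-3.141, 0.002, -2.862]
ft_force: [1.1, 0.7, 3.7]
finger_gap: 0.385
grasp_force: 60.0
clock: 7.03
position: [0.6578, -0.0121, 0.0322]
ee_rot: [-3.141, 0.003, -2.862]
ft_force: [1.4, 0.9, 4.7]
finger_gap: 0.38
grasp_force: 60.2
```

```bash
python3 -m creep '[0,0,0,0,0,0,0,0,0,0,0,0,0,0,0,0]' 0.55
python3 -m creep '[0,0,-5,0,0,0,-20,0,0,0,-45,0,0,0,-75,0,0,0,-110,0,0,0,-140,0,0,0,-140,0]'
python3 tgt.py 0.498 0.190 0.15 2.097
python3 - <<'E'
from workcell import env;import cv2
from h import *
c=env.read_camera('wrist');a=c['pixels'][:,80:560];s=env.read_camera('scene')['pixels'][180:360,340:500]
s=cv2.resize(s,None,fx=2.6,fy=2.6)
o=np.zeros((480,800,3),np.uint8);b=cv2.resize(a,(384,384));o[:384,:384]=b;o[:468,384:800]=s;cv2.imwrite('pics/m4.png',o)
E
```

```text
clock: 7.37
position: [0.6555, -0.0122, 0.0295]
ee_rot: [3.141, -0.002, -2.863]
ft_force: [-0.7, -0.3, 0.1]
finger_gap: 0.55
grasp_force: 0.0
clock: 7.95
position: [0.6603, -0.0126, 0.1801]
ee_rot: [-3.136, 0.013, -2.862]
ft_force: [0.9, 1.0, 0.7]
finger_gap: 0.546
grasp_force: 0.0
shift [100.6 239.7  27.5] turn 1.324 alt -1.818 | pos [ 0.6603 -0.0126  0.1801] yaw -2.862 F [0.9 1.  0.7] gap 0.546 q6 -0.4 t 7.95
```

View pics/m4.png

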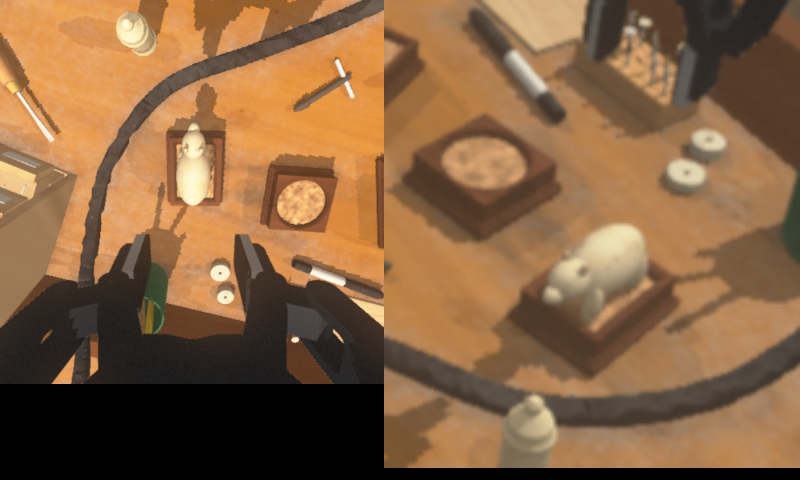

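The bear is fully down in its seat, upright and centred: wrist view (195,165), scene crop (600,280). The fish is next.

```bash
python3 -m creep '[4,10,0,0.06,13,30,2,0.17,24,56,5,0.29,35,83,8,0.41,46,110,12,0.53,57,137,16,0.65,68,163,20,0.77,78,188,24,0.89,88,210,27,1.01,95,227,27,1.13,99,236,27,1.24,100,240,27,1.32]' 0.45
python3 -m creep '[0,0,0,0,0,0,0,0,0,0,0,0]'
python3 tgt.py 0.498 0.190 0.15 2.097; python3 -c "
from workcell import env;import cv2
c=env.read_camera('wrist');cv2.imwrite('pics/w5.png',c['pixels'])"
```

```text
clock: 9.05
position: [0.4914, 0.192, 0.1413]
ee_rot: [-3.137, -0.002, 2.098]
ft_force: [0.2, -0.7, 0.6]
finger_gap: 0.449
grasp_force: 0.0
clock: 9.3
position: [0.4939, 0.1905, 0.1426]
ee_rot: [-3.14, -0.0, 2.102]
ft_force: [0.7, 0.7, 0.0]
finger_gap: 0.446
grasp_force: 0.0
shift [-2.5  3.3 -7.4] turn 0.005 alt -3.136 | pos [0.4939 0.1905 0.1426] yaw 2.102 F [0.7 0.7 0. ] gap 0.446 q6 1.28 t 9.3
```

View pics/w5.png

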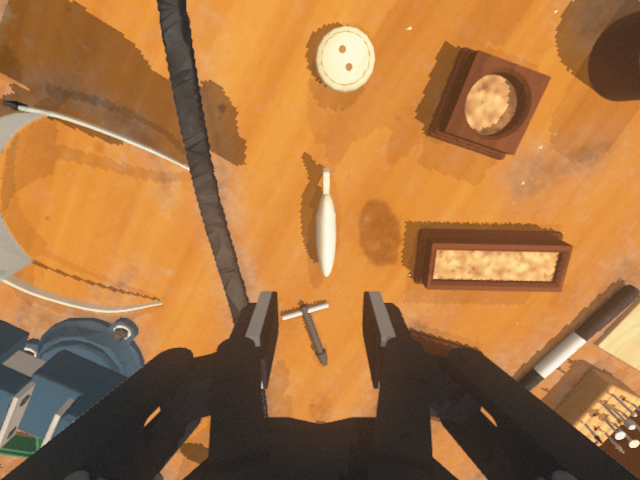

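The fish's tail is at (326,169) and its nose at (327,277), in line with the tool. The button is at (346,59), the fish stand's seat spans (433–558, 250–283), and the key is at (307,330).

```bash
python3 - <<'E'
from h import *; from workcell import env
c=env.read_camera("wrist")
tl=onz(c,326,169,.022); n=onz(c,327,277,.016); m=(n+tl)/2; d=(n-tl)[:2]; L=np.linalg.norm(d); g=m[:2]+.005*d/L
print(tl,n,L,"ang",np.arctan2(d[1],d[0]),"grip",g)
print("button",onz(c,346,59,.009),"fishstand",onz(c,496,266,.023), "ang",np.arctan2(*(onz(c,557,266,.02)-onz(c,433,267,.02))[1::-1]),"case stand",onz(c,497,105,.02))
E
python3 tgt.py 0.498 0.190 0.008 2.097
```

```text
[0.47533839 0.23324793 0.022     ] [0.52248096 0.15559241 0.016     ] 0.09084493361853528 ang -1.025192391921942 grip [0.50150435 0.1901461 ]
button [0.44902851 0.30596963 0.009     ] fishstand [0.63417319 0.23617289 0.023     ] ang 0.53943388723001 case stand [0.55749587 0.33332127 0.02      ]
shift [ -2.2   3.1 135.1] turn 0.004 alt -3.138 | pos [0.4944 0.1904 0.1431] yaw 2.101 F [-0.9  0.4 -0.1] gap 0.451 q6 1.28 t 9.4
```

```bash
python3 -m creep '[-1,1,10,0,-2,3,35,0,-3,4,62,0,-3,4,88,0,-3,4,108,0,-3,4,122,0,-3,4,130,0,-3,4,135,0,-3,4,135,0,-3,4,135,0]'
python3 tgt.py 0.499 0.190 0.008 2.105
```

```text
clock: 10.23
position: [0.4999, 0.1904, 0.0093]
ee_rot: [3.141, 0.0, 2.101]
ft_force: [-0.7, -0.1, 1.2]
finger_gap: 0.449
grasp_force: 0.0
shift [ 0.1 -1.   1.2] turn -0.004 alt 3.137 | pos [0.4999 0.1904 0.0093] yaw 2.101 F [-0.7 -0.1  1.2] gap 0.449 q6 1.28 t 10.23
```

```bash
python3 -m creep '[0,-1,1,0,0,-1,1,0,0,-1,1,0,0,-1,1,0,0,-1,1,0,0,-1,1,0,0,-1,1,0,0,-1,1,0]' 0.08
python3 -m creep '[0,0,-4,0,0,0,-15,0,0,0,-30,0,0,0,-50,0,0,0,-65,0,0,0,-75,0,0,0,-75,0,0,0,-75,0]'
python3 tgt.py 0.632 0.238 0.085 3.686; python3 -c "
from workcell import env;import cv2
c=env.read_camera('wrist');cv2.imwrite('pics/w6.png',c['pixels'])"
```

```text
clock: 10.9
position: [0.4997, 0.1902, 0.0092]
ee_rot: [3.139, 0.001, 2.101]
ft_force: [0.3, -0.1, 6.3]
finger_gap: 0.159
grasp_force: 60.3
clock: 11.57
position: [0.4988, 0.19, 0.0832]
ee_rot: [3.141, 0.0, 2.101]
ft_force: [-0.3, -0.2, -0.2]
finger_gap: 0.156
grasp_force: 59.6
shift [-25.9 139.2  -1.6] turn -1.585 alt 1.556 | pos [0.4988 0.19   0.0832] yaw 2.101 F [-0.3 -0.2 -0.2] gap 0.156 q6 1.28 t 11.57
```

View pics/w6.png

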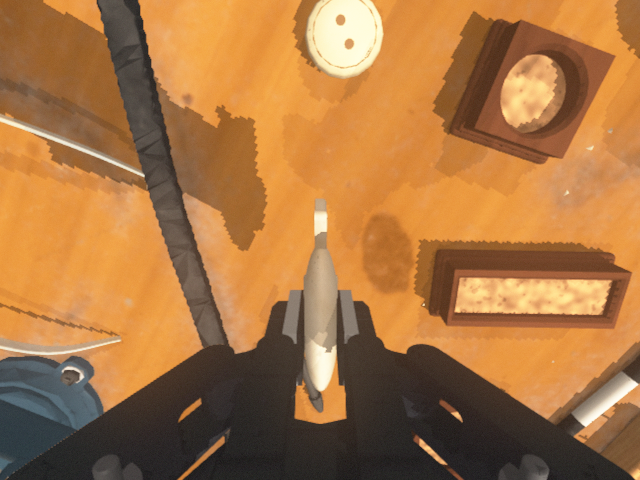

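The fish is held upright, tail at (320,200) and nose at (318,392). I'll check the offset.

```bash
python3 - <<'E'
from h import *; from workcell import env
c=env.read_camera("wrist"); p=env.get_obs()["position"]
a=np.array([-.505,.863])
tl=(onz(c,320,200,.096)[:2]-p[:2])@a; n=(onz(c,318,390,.089)[:2]-p[:2])@a; print(tl,n,"g from tail",tl-.044,"from nose",.044+n)
E
python3 tgt.py 0.635 0.238 0.085 3.686
```

```text
0.051512645644139286 -0.042876886165301095 g from tail 0.007512645644139289 from nose 0.0011231138346989022
shift [-27.8 143.   -3.8] turn -1.585 alt 1.556 | pos [0.4976 0.1897 0.0815] yaw 2.101 F [-0.4 -1.1 -0.5] gap 0.152 q6 1.28 t 11.67
```

```bash
python3 -m creep '[-1,5,0,-0.05,-3,16,0,-0.16,-6,30,0,-0.28,-9,45,0,-0.4,-12,60,0,-0.52,-15,76,0,-0.64,-18,92,0,-0.76,-20,106,0,-0.88,-22,119,0,-1.0,-24,130,0,-1.12,-26,138,0,-1.24,-27,142,0,-1.36]'
python3 tgt.py 0.634 0.238 0.032 3.686
```

```text
clock: 12.67
position: [0.6344, 0.2383, 0.0802]
ee_rot: [3.141, -0.003, -2.816]
ft_force: [0.0, -0.9, -0.9]
finger_gap: 0.155
grasp_force: 59.6
shift [ 0.4 -0.2 48.2] turn -0.219 alt 2.922 | pos [0.6344 0.2383 0.0802] yaw -2.816 F [ 0.  -0.9 -0.9] gap 0.155 q6 -0.06 t 12.67
```

```bash
python3 -m creep '[0,0,0,-0.1,0,0,0,-0.2,0,0,5,-0.22,0,0,15,-0.22,0,0,27,-0.22,0,0,36,-0.22,0,0,41,-0.22,0,0,44,-0.22,0,0,44,-0.22,0,0,44,-0.22]'
python3 tgt.py 0.634 0.238 0.029 3.686; python3 -c "
from workcell import env;import cv2
c=env.read_camera('wrist');s=env.read_camera('scene');cv2.imwrite('pics/m7.png',cv2.hconcat([cv2.resize(c['pixels'][100:480,120:520],(400,380)),cv2.resize(s['pixels'][130:282,260:420],(400,380))]))"
```

```text
clock: 13.5
position: [0.6346, 0.2384, 0.0386]
ee_rot: [3.142, -0.0, -2.603]
ft_force: [-0.4, -0.4, 0.1]
finger_gap: 0.158
grasp_force: 59.6
shift [ 0.7 -0.   9.6] turn -0.006 alt 3.136 | pos [0.6346 0.2384 0.0386] yaw -2.603 F [-0.4 -0.4  0.1] gap 0.158 q6 -0.28 t 13.5
```

View pics/m7.png

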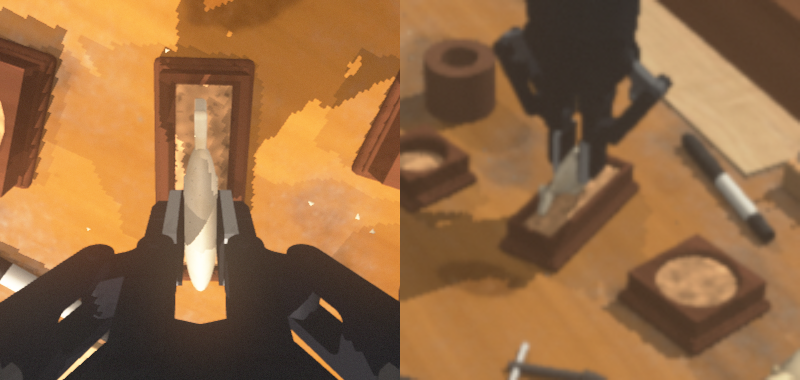

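The fish sits over its seat, tail at (200,98) and cork from (175–237, 84) in the crop. It looks about 2 mm left of centre, so I'll compute the correction.

Run:
```python
from h import *; from workcell import env
c=env.read_camera("wrist"); p=env.get_obs()["position"]; w=3.68
ax=np.array([np.cos(w),np.sin(w)]); ay=np.array([np.sin(w),-np.cos(w)])
for n,u,v,z in [("tail",320,198,.052),("rim far mid",326,181,.026),("cork far",326,184,.02),("rimL",295,250,.026),("rimR",356,250,.026),("body",321,260,.045)]:
    q=onz(c,u,v,z)[:2]-p[:2]; print(n,(q@ax*1000).round(1),(q@ay*1000).round(1))
```

```text
tail 51.9 -0.9
rim far mid 54.2 1.8
cork far 51.9 1.9
rimL 21.2 -12.9
rimR 21.2 16.4
body 23.7 -0.5
```

```bash
python3 -m creep '[-1,1,0,0,-2,2,1,0,-2,2,3,0,-2,2,5,0,-2,2,6,0,-2,2,7,0,-2,2,7,0,-2,2,7,0]'
python3 -m creep '[0,0,1,0,0,0,1,0,0,0,1,0]';python3 -m creep '[0,0,1,0,0,0,2,0,0,0,2,0,0,0,2,0]'
```

```text
clock: 14.32
position: [0.6351, 0.2411, 0.0315]
ee_rot: [3.141, -0.0, -2.602]
ft_force: [-0.1, 0.1, 0.7]
finger_gap: 0.159
grasp_force: 59.6
clock: 14.57
position: [0.6353, 0.2411, 0.0307]
ee_rot: [-3.142, 0.0, -2.602]
ft_force: [0.5, -0.1, 1.1]
finger_gap: 0.157
grasp_force: 59.6
clock: 14.9
position: [0.6355, 0.2412, 0.0294]
ee_rot: [-3.141, 0.001, -2.602]
ft_force: [-0.9, 0.2, 2.5]
finger_gap: 0.158
grasp_force: 59.9
```

```bash
python3 -m creep '[0,0,1,0,0,0,1,0]'; python3 -m creep '[0,0,0,0,0,0,0,0,0,0,0,0,0,0,0,0]' 0.4
python3 -m creep '[0,0,-5,0,0,0,-20,0,0,0,-45,0,0,0,-75,0,0,0,-105,0,0,0,-125,0,0,0,-125,0]'
python3 tgt.py 0.447 0.306 0.13 3.686; python3 -c "
from workcell import env;import cv2
c=env.read_camera('wrist');s=env.read_camera('scene');cv2.imwrite('pics/m8.png',cv2.hconcat([cv2.resize(c['pixels'][0:380,120:520],(400,380)),cv2.resize(s['pixels'][130:282,260:420],(400,380))]))"
```

```text
clock: 15.07
position: [0.6356, 0.2412, 0.0293]
ee_rot: [-3.141, 0.001, -2.602]
ft_force: [-2.0, -1.3, 5.4]
finger_gap: 0.162
grasp_force: 60.4
clock: 15.4
position: [0.635, 0.2411, 0.027]
ee_rot: [3.141, -0.001, -2.602]
ft_force: [0.2, -0.6, 0.1]
finger_gap: 0.403
grasp_force: 0.0
clock: 15.98
position: [0.6385, 0.242, 0.1603]
ee_rot: [-3.138, 0.011, -2.602]
ft_force: [0.9, -0.6, 1.8]
finger_gap: 0.397
grasp_force: 0.0
shift [131.8 153.3  28.3] turn -0.005 alt 3.136 | pos [0.6385 0.242  0.1603] yaw -2.602 F [ 0.9 -0.6  1.8] gap 0.397 q6 -0.28 t 15.98
```

View pics/m8.png

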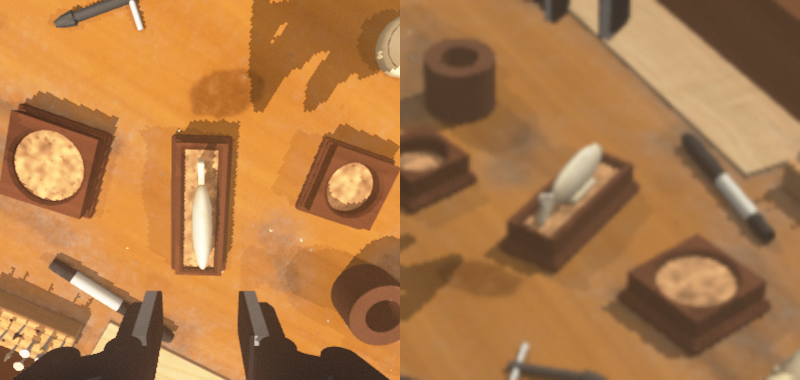

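The fish stands in its seat: (202,210) in the wrist crop, (570,185) in the scene crop. The button is next.

```bash
python3 -m creep '[5,6,0,0,20,23,0,0,40,46,5,0,60,69,10,0,79,92,16,0,97,112,22,0,112,130,28,0,123,143,28,0,129,150,28,0,132,153,28,0,132,153,28,0,132,153,28,0]' 0.8
python3 tgt.py 0.447 0.306 0.002 3.686
```

```text
clock: 17.08
position: [0.4439, 0.3044, 0.1244]
ee_rot: [-3.141, 0.0, -2.603]
ft_force: [0.6, 0.5, 0.0]
finger_gap: 0.801
grasp_force: 0.0
shift [ -3.5  -0.2 122.4] turn -0.005 alt 3.136 | pos [0.4439 0.3044 0.1244] yaw -2.603 F [0.6 0.5 0. ] gap 0.801 q6 -0.06 t 17.08
```

```bash
python3 -c "
from workcell import env;import cv2
c=env.read_camera('wrist');cv2.imwrite('pics/w9.png',c['pixels'])"
```

```text
(no output)
```

View pics/w9.png

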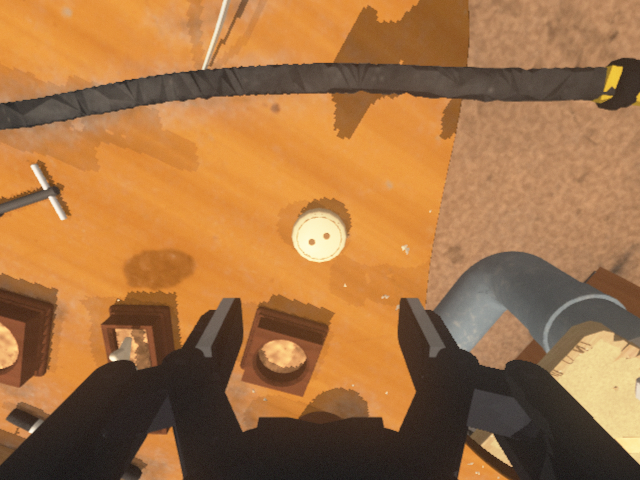

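The button is at (319,236), centred between the fingers. I've used all my picture views, so from here I'll measure numerically.

```bash
python3 - <<'E'
from h import *; from workcell import env
c=env.read_camera("wrist"); im=c["pixels"].astype(int)
m=((im[...,0]>.5*im[...,2])&(im[...,2]>105)).astype(np.uint8); m[:190]=0;m[290:]=0;m[:,:270]=0;m[:,370:]=0
n,l,st,ce=cv2.connectedComponentsWithStats(m); k=l[236,319]; print(st[k],ce[k],onz(c,*ce[k],.009))
E
python3 tgt.py 0.447 0.306 0.002 3.686
```

```text
[ 292  208   55   54 2267] [319.09704455 234.28098809] [0.44810822 0.30474318 0.009     ]
shift [ -2.9   0.2 122.7] turn -0.006 alt 3.135 | pos [0.4445 0.3044 0.1247] yaw -2.603 F [ 1.4 -0.5  0.2] gap 0.801 q6 -0.06 t 17.18
```

```bash
python3 -m creep '[-1,0,10,0,-3,0,30,0,-3,0,56,0,-3,0,80,0,-3,0,98,0,-3,0,111,0,-3,0,118,0,-3,0,121,0,-3,0,121,0,-3,0,121,0]'
python3 tgt.py 0.447 0.306 0.002 3.686
```

```text
clock: 18.02
position: [0.4469, 0.3064, 0.0044]
ee_rot: [-3.141, 0.001, -2.603]
ft_force: [0.2, -0.3, 0.3]
finger_gap: 0.798
grasp_force: 0.0
shift [ 0.1 -0.4  2.4] turn -0.006 alt 3.136 | pos [0.4469 0.3064 0.0044] yaw -2.603 F [ 0.2 -0.3  0.3] gap 0.798 q6 -0.06 t 18.02
```

```bash
python3 -m creep '[0,0,1,0,0,0,2,0,0,0,2,0,0,0,2,0,0,0,2,0,0,0,2,0,0,0,2,0,0,0,2,0]' 0.4
python3 -m creep '[0,0,-4,0,0,0,-10,0,0,0,-20,0,0,0,-30,0,0,0,-30,0]'
python3 - <<'E'
from h import *; from workcell import env
c=env.read_camera("wrist"); im=c["pixels"].astype(int)
m=((im[...,0]>.5*im[...,2])&(im[...,2]>105)).astype(np.uint8); m[:200]=0;m[:,250:390]*=1;m[:,:250]=0;m[:,390:]=0
n,l,st,ce=cv2.connectedComponentsWithStats(m); i=np.argsort(-st[1:,4])[:3]+1
for k in i: print(st[k],ce[k],onz(c,*ce[k],.045))
E
python3 tgt.py 0.6585 0.1145 0.08 3.686
```

```text
clock: 18.68
position: [0.4474, 0.3069, 0.0035]
ee_rot: [-3.141, 0.003, -2.602]
ft_force: [-1.0, -0.7, 5.6]
finger_gap: 0.462
grasp_force: 60.7
clock: 19.1
position: [0.4478, 0.3072, 0.0347]
ee_rot: [-3.141, 0.005, -2.602]
ft_force: [0.2, 1.3, 0.4]
finger_gap: 0.46
grasp_force: 60.4
[ 274  263   93   93 6708] [320.10107335 309.00163983] [0.44581833 0.30494443 0.045     ]
[370 292  20  55 578] [381.57785467 316.15743945] [0.43514425 0.32965647 0.045     ]
[250 292  21  55 575] [258.14608696 315.83130435] [0.46248725 0.28358201 0.045     ]
shift [ -82.4 -273.5  -45.8] turn -0.005 alt 3.136 | pos [0.4475 0.307  0.0338] yaw -2.602 F [-0.   0.6 -0.9] gap 0.462 q6 -0.06 t 19.15
```

```bash
python3 -m creep '[0,0,-10,0,-2,-6,-30,0,-7,-22,-52,0,-15,-48,-65,0,-24,-78,-66,0,-33,-110,-66,0,-43,-142,-66,0,-53,-174,-66,0,-63,-206,-66,0,-71,-234,-66,0,-78,-256,-66,0,-82,-270,-66,0]'
python3 -m creep '[0,-2,0,0,0,-3,0,0,0,-3,0,0,0,-3,0,0]'
python3 tgt.py 0.6585 0.1145 0.03 3.686
```

```text
clock: 20.15
position: [0.6566, 0.1141, 0.0975]
ee_rot: [-3.141, -0.0, -2.605]
ft_force: [0.5, 0.1, -0.5]
finger_gap: 0.465
grasp_force: 60.4
clock: 20.48
position: [0.6557, 0.115, 0.0978]
ee_rot: [3.141, -0.001, -2.601]
ft_force: [-0.2, -0.1, -1.0]
finger_gap: 0.458
grasp_force: 60.4
shift [-2.2 -1.9 67.8] turn -0.004 alt 3.138 | pos [0.6557 0.115  0.0978] yaw -2.601 F [-0.2 -0.1 -1. ] gap 0.458 q6 -0.47 t 20.48
```

```bash
python3 -m creep '[-1,-1,5,0,-3,-2,18,0,-4,-2,33,0,-4,-2,46,0,-4,-2,55,0,-4,-2,61,0,-4,-2,64,0,-4,-2,66,0,-4,-2,66,0,-4,-2,66,0]'
python3 - <<'E'
from h import *; from workcell import env
import pickle; t0=pickle.load(open("cams.pkl","rb"))[0]
c=env.read_camera("wrist"); p=env.get_obs()["position"]; im=c["pixels"].astype(int); hsv=cv2.cvtColor(c["pixels"],cv2.COLOR_BGR2HSV)
w=3.68;ax=np.array([np.cos(w),np.sin(w)]); ay=np.array([np.sin(w),-np.cos(w)])
print(p)
for u in (300,320,340):
  print(u,[(v,*im[v,u]) for v in range(190,300,6)])
for v in (262,): print(v,[(u,*im[v,u]) for u in range(220,420,8)])
E
```

```text
clock: 21.32
position: [0.6616, 0.1144, 0.0325]
ee_rot: [-3.141, 0.001, -2.602]
ft_force: [0.7, 0.7, 0.1]
finger_gap: 0.458
grasp_force: 60.4
[0.66173808 0.11437991 0.0327054 ]
300 [(190, np.int64(63), np.int64(108), np.int64(164)), (196, np.int64(67), np.int64(104), np.int64(152)), (202, np.int64(42), np.int64(64), np.int64(107)), (208, np.int64(40), np.int64(61), np.int64(102)), (214, np.int64(36), np.int64(56), np.int64(89)), (220, np.int64(40), np.int64(59), np.int64(93)), (226, np.int64(44), np.int64(65), np.int64(105)), (232, np.int64(47), np.int64(67), np.int64(105)), (238, np.int64(49), np.int64(69), np.int64(105)), (244, np.int64(45), np.int64(67), np.int64(102)), (250, np.int64(83), np.int64(128), np.int64(180)), (256, np.int64(81), np.int64(123), np.int64(172)), (262, np.int64(87), np.int64(129), np.int64(183)), (268, np.int64(108), np.int64(141), np.int64(167)), (274, np.int64(119), np.int64(158), np.int64(187)), (280, np.int64(132), np.int64(176), np.int64(207)), (286, np.int64(121), np.int64(164), np.int64(196)), (292, np.int64(138), np.int64(183), np.int64(216)), (298,
[... 2559 characters left out ...]
 np.int64(87), np.int64(130), np.int64(182)), (316, np.int64(72), np.int64(104), np.int64(140)), (324, np.int64(67), np.int64(98), np.int64(135)), (332, np.int64(59), np.int64(88), np.int64(118)), (340, np.int64(76), np.int64(111), np.int64(155)), (348, np.int64(88), np.int64(133), np.int64(187)), (356, np.int64(91), np.int64(137), np.int64(195)), (364, np.int64(87), np.int64(137), np.int64(192)), (372, np.int64(46), np.int64(70), np.int64(107)), (380, np.int64(50), np.int64(77), np.int64(120)), (388, np.int64(50), np.int64(76), np.int64(119)), (396, np.int64(49), np.int64(77), np.int64(121)), (404, np.int64(47), np.int64(73), np.int64(120)), (412, np.int64(51), np.int64(76), np.int64(125))]
```

Run:
```python
from h import *; from workcell import env
c=env.read_camera("wrist"); p=env.get_obs()["position"]
w=3.681;ax=np.array([np.cos(w),np.sin(w)]); ay=np.array([np.sin(w),-np.cos(w)])
for n,u,v,z in [("rim",322,242,.026),("cork far",322,242,.02),("edge",322,260,.037),("edge",322,264,.037),("L",282,262,.026),("R",368,262,.026)]:
    q=onz(c,u,v,z)[:2]-p[:2]; print(n,(q@ax*1000).round(1),(q@ay*1000).round(1))
```

```text
rim 27.5 0.1
cork far 25.4 0.1
edge 23.1 0.0
edge 21.3 0.0
L 17.7 -18.5
R 17.7 21.4
```

The button is centred over its seat to within about 1.5 mm, so I'll lower it.

```bash
python3 -m creep '[0,1,2,0,0,1,4,0,0,1,6,0,0,1,6,0,0,1,6,0]'; python3 -m creep '[0,0,1,0,0,0,2,0,0,0,2,0,0,0,2,0]';python3 -m creep '[0,0,1,0,0,0,1,0,0,0,1,0]'
```

```text
clock: 21.83
position: [0.6602, 0.1152, 0.0253]
ee_rot: [3.141, -0.001, -2.602]
ft_force: [0.5, -0.0, -1.4]
finger_gap: 0.456
grasp_force: 60.4
clock: 22.17
position: [0.6606, 0.1155, 0.0238]
ee_rot: [3.141, 0.0, -2.602]
ft_force: [0.1, 0.8, 0.5]
finger_gap: 0.46
grasp_force: 61.1
clock: 22.42
position: [0.6607, 0.1154, 0.0236]
ee_rot: [-3.142, 0.001, -2.602]
ft_force: [-1.9, 0.6, 4.3]
finger_gap: 0.458
grasp_force: 61.9
```

```bash
python3 -m creep '[0,0,0,0,0,0,0,0,0,0,0,0,0,0,0,0]' 0.65
python3 -m creep '[0,0,-5,0,0,0,-20,0,0,0,-45,0,0,0,-80,0,0,0,-115,0,0,0,-145,0,0,0,-145,0]'
python3 - <<'E'
from h import *; from workcell import env
import pickle
from fit import mask,t,s,T,hull,place,circ
exec(open("run.py").read().split("def go")[0].replace("from fit import *","CT=.45"))
B=np.vstack([circ(.040,0),circ(.043,.004),circ(.043,.011),circ(.028,.017)])+[0,0,.02]
from fit import iou
from scipy.optimize import minimize
c=env.read_camera("scene"); sd=proj(c,[.659,.115,.034])[0]
bone=lambda im:(im[...,0]>.6*im[...,2])&(im[...,2]>95)
m=mask(c,sd,bone,24); print(sd,m.sum()/16)
for zz in (0,.003,.006):
  r=minimize(lambda x:-iou(hull(c,place(B+[0,0,zz],[*x,0])),m),[.66,.115],method="Nelder-Mead",options=dict(initial_simplex=[[.66,.115],[.667,.115],[.66,.122]],maxfev=50)); print(zz,r.x,r.fun)
E
python3 tgt.py 0.546 -0.099 0.18 3.686
```

```text
clock: 22.75
position: [0.6603, 0.1151, 0.022]
ee_rot: [3.141, -0.001, -2.603]
ft_force: [-0.4, -0.4, 0.3]
finger_gap: 0.648
grasp_force: 0.0
clock: 23.33
position: [0.6644, 0.1155, 0.1773]
ee_rot: [-3.135, 0.013, -2.602]
ft_force: [0.4, 1.1, 2.2]
finger_gap: 0.65
grasp_force: 0.0
[378.88910465 236.98277445] 436.4375
0 [0.65977699 0.11713328] -0.9722960682803974
0.003 [0.65763906 0.11426231] -0.968141346688926
0.006 [0.65548224 0.11129543] -0.9621808143547274
shift [ 210.9 -123.7   -7.4] turn -0.005 alt 3.136 | pos [0.6635 0.1155 0.174 ] yaw -2.602 F [ 0.5 -0.7  0.7] gap 0.651 q6 -0.47 t 23.38
```

The fit puts the button at (0.660, 0.117), flat in its seat (IoU 0.97). The needle case is next.

```bash
python3 -m creep '[6,-4,0,0,24,-14,0,0,48,-28,0,0,76,-44,0,0,104,-61,0,0,132,-77,0,0,158,-92,0,0,180,-105,0,0,196,-115,0,0,206,-121,0,0,211,-124,0,0,211,-124,0,0]' 0.62
python3 -m creep '[0,0,0,0,0,0,0,0]'
python3 - <<'E'
from h import *; from workcell import env
from fit import hull,place,circ,iou,K
from scipy.optimize import minimize
C=[np.vstack([circ(.03,0),circ(.03,.008)]),np.vstack([circ(.026,.0),circ(.028,.052)]),np.vstack([circ(.027,.055),circ(.016,.066),circ(.007,.078)])]
for nm in("wrist","top","scene"):
    c=env.read_camera(nm)
    im=cv2.resize(c["pixels"],None,fx=K,fy=K,interpolation=cv2.INTER_CUBIC).astype(int)
    q=proj(c,[.546,-.099,.035])[0]; 
    for th in (.52,.62):
        m=((im[...,0]>th*im[...,2])&(im[...,2]>95)).astype(np.uint8)
        M=np.zeros_like(m); h_=70 if nm=="wrist" else 32
        a,b=int(max(0,q[1]-h_)*K),int(max(0,q[0]-h_)*K); M[a:int((q[1]+h_)*K),b:int((q[0]+h_)*K)]=1; m=m*M
        m=cv2.morphologyEx(m,cv2.MORPH_OPEN,np.ones((9,9))); n,l,st,ce=cv2.connectedComponentsWithStats(m)
        k=l[int(q[1]*K),int(q[0]*K)]; m=(l==k).astype(np.uint8) if k else m
        def f(x):
            A=0
            for P in C: A=A|hull(c,place(P,[*x,0]))
            return -iou(A,m)
        r=minimize(f,[.546,-.099],method="Nelder-Mead",options=dict(initial_simplex=[[.546,-.099],[.553,-.099],[.546,-.092]],maxfev=50)); print(nm,th,q.round(),st[k]//K,r.x.round(4),round(r.fun,3))
E
python3 tgt.py 0.546 -0.099 0.018 3.686
```

```text
clock: 24.38
position: [0.542, -0.1002, 0.1664]
ee_rot: [3.14, -0.002, -2.604]
ft_force: [1.1, 0.2, -0.7]
finger_gap: 0.617
grasp_force: 0.0
clock: 24.55
position: [0.5434, -0.0986, 0.1673]
ee_rot: [3.141, 0.0, -2.601]
ft_force: [0.7, 0.4, 0.3]
finger_gap: 0.618
grasp_force: 0.0
wrist 0.52 [319. 227.] [ 300  203   35   50 5527] [ 0.5483 -0.0988] -0.915
wrist 0.62 [319. 227.] [      0       0     640     480 1222594] [ 0.5503 -0.0981] -0.162
top 0.52 [447. 236.] [436 227  18  18 838] [ 0.547 -0.099] -0.727
top 0.62 [447. 236.] [438 227  15  15 589] [ 0.5459 -0.099 ] -0.511
scene 0.52 [395. 353.] [ 366  324   60   54 5059] [ 0.5454 -0.098 ] -0.688
scene 0.62 [395. 353.] [ 381  331   27   46 3278] [ 0.5465 -0.0973] -0.886
shift [ -1.9  -1.6 149.6] turn -0.004 alt 3.138 | pos [ 0.5436 -0.0986  0.1676] yaw -2.601 F [-0.3 -0.1  0.4] gap 0.619 q6 -0.84 t 24.7
```

```bash
python3 -m creep '[-3,-2,0,0,-3,-2,8,0,-3,-2,28,0,-3,-2,54,0,-3,-2,80,0,-3,-2,104,0,-3,-2,124,0,-3,-2,138,0,-3,-2,145,0,-3,-2,149,0,-3,-2,149,0,-3,-2,149,0]'
python3 tgt.py 0.547 -0.0985 0.018 3.686
```

```text
clock: 25.7
position: [0.5474, -0.0998, 0.0195]
ee_rot: [-3.141, 0.001, -2.602]
ft_force: [-0.9, -0.3, 0.1]
finger_gap: 0.621
grasp_force: 0.0
shift [-0.3  1.3  1.5] turn -0.005 alt 3.137 | pos [ 0.5474 -0.0998  0.0195] yaw -2.602 F [-0.9 -0.3  0.1] gap 0.621 q6 -0.84 t 25.7
```

```bash
python3 -m creep '[0,1,1,0,0,1,1,0,0,1,1,0,0,1,1,0,0,1,1,0,0,1,1,0,0,1,1,0,0,1,1,0,0,1,1,0]' 0.2
python3 -m creep '[0,0,-4,0,0,0,-15,0,0,0,-30,0,0,0,-50,0,0,0,-72,0,0,0,-90,0,0,0,-100,0,0,0,-105,0,0,0,-105,0]'
python3 tgt.py 0.548 0.330 0.122 3.686
```

```text
clock: 26.45
position: [0.5472, -0.099, 0.0191]
ee_rot: [-3.14, 0.002, -2.602]
ft_force: [-0.5, 1.1, 6.0]
finger_gap: 0.289
grasp_force: 58.6
clock: 27.2
position: [0.547, -0.0991, 0.1241]
ee_rot: [-3.14, 0.001, -2.603]
ft_force: [-0.6, 0.2, -1.0]
finger_gap: 0.293
grasp_force: 58.8
shift [-221.2  367.8    1.7] turn -0.005 alt 3.136 | pos [ 0.547  -0.0991  0.1241] yaw -2.603 F [-0.6  0.2 -1. ] gap 0.293 q6 -0.84 t 27.2
```

```bash
python3 -m creep '[-4,6,0,0,-13,22,0,0,-27,45,0,0,-45,74,0,0,-63,105,0,0,-81,136,0,0,-99,166,0,0,-117,196,0,0,-135,226,0,0,-153,256,0,0,-170,284,0,0,-184,308,0,0]'
python3 -m creep '[-13,20,0,0,-23,37,0,0,-31,51,0,0,-36,58,0,0,-37,60,0,0,-37,60,0,0,-37,60,0,0]'
python3 tgt.py 0.548 0.330 0.034 3.686
```

```text
clock: 28.2
position: [0.544, 0.2624, 0.1204]
ee_rot: [3.14, -0.003, -2.601]
ft_force: [0.6, -0.1, 0.1]
finger_gap: 0.296
grasp_force: 58.8
clock: 28.78
position: [0.5466, 0.3295, 0.122]
ee_rot: [-3.141, -0.002, -2.603]
ft_force: [-0.1, 0.3, 0.2]
finger_gap: 0.291
grasp_force: 58.8
shift [-1.6 -0.3 88. ] turn -0.006 alt 3.136 | pos [0.5466 0.3295 0.122 ] yaw -2.603 F [-0.1  0.3  0.2] gap 0.291 q6 -0.1 t 28.78
```

```bash
python3 -m creep '[-1,0,5,0,-2,0,18,0,-2,0,33,0,-2,0,48,0,-2,0,58,0,-2,0,64,0,-2,0,67,0,-2,0,67,0,-2,0,67,0]'
cat > chk.py <<'E'
from h import *; from workcell import env
c=env.read_camera("wrist"); p=env.get_obs()["position"]; im=c["pixels"].astype(int)
w=3.681;ax=np.array([np.cos(w),np.sin(w)]); ay=np.array([np.sin(w),-np.cos(w)])
print(p)
def show(pts):
    print([(int(u),int(v),int(im[v,u,2]),round(float(im[v,u,0]/max(1,im[v,u,2])),2)) for u,v in pts])
# predicted pixels of rim, floor edge and case base at this pose
X=np.array([.548,.330])
for n,q,z in [("rim far",X+ax*.021,.026),("rim near",X-ax*.021,.026),("rimL",X-ay*.021,.026),("rimR",X+ay*.021,.026),("base far",p[:2]+ax*.015,p[2]-.019),("baseL",p[:2]-ay*.015,p[2]-.019)]:
    print(n,proj(c,[*q,z])[0].round(1))
u=320
show([(u,v) for v in range(196,300,5)])
E
python3 chk.py
```

```text
clock: 29.53
position: [0.549, 0.3315, 0.0562]
ee_rot: [-3.142, 0.001, -2.603]
ft_force: [-0.3, 0.2, -0.2]
finger_gap: 0.289
grasp_force: 58.8
[0.54929437 0.33169352 0.05671234]
rim far [320.2 236.3]
rim near [320.3 307.6]
rimL [281.5 273.2]
rimR [359.1 273.2]
base far [321.8 258.8]
baseL [292.5 286.1]
[(320, 196, 166, 0.28), (320, 201, 167, 0.31), (320, 206, 164, 0.3), (320, 211, 168, 0.35), (320, 216, 106, 0.36), (320, 221, 106, 0.36), (320, 226, 94, 0.38), (320, 231, 90, 0.43), (320, 236, 110, 0.41), (320, 241, 108, 0.42), (320, 246, 130, 0.46), (320, 251, 164, 0.45), (320, 256, 184, 0.45), (320, 261, 238, 0.5), (320, 266, 167, 0.63), (320, 271, 162, 0.62), (320, 276, 139, 0.6), (320, 281, 130, 0.51), (320, 286, 156, 0.63), (320, 291, 155, 0.63), (320, 296, 154, 0.62)]
```

```bash
cat >> chk.py <<'E'
for v in (250,258,266): print(v); show([(u,v) for u in range(268,376,4)])
show([(320,v) for v in range(238,268,2)])
E
python3 chk.py | tail -7
```

```text
250
[(268, 250, 152, 0.38), (272, 250, 149, 0.36), (276, 250, 156, 0.37), (280, 250, 155, 0.39), (284, 250, 154, 0.38), (288, 250, 156, 0.38), (292, 250, 141, 0.38), (296, 250, 170, 0.39), (300, 250, 253, 0.55), (304, 250, 252, 0.52), (308, 250, 238, 0.48), (312, 250, 225, 0.44), (316, 250, 183, 0.45), (320, 250, 167, 0.44), (324, 250, 177, 0.45), (328, 250, 198, 0.44), (332, 250, 197, 0.45), (336, 250, 162, 0.45), (340, 250, 97, 0.37), (344, 250, 106, 0.4), (348, 250, 108, 0.42), (352, 250, 107, 0.4), (356, 250, 115, 0.44), (360, 250, 112, 0.38), (364, 250, 112, 0.37), (368, 250, 116, 0.38), (372, 250, 107, 0.36)]
258
[(268, 258, 163, 0.39), (272, 258, 155, 0.38), (276, 258, 158, 0.39), (280, 258, 156, 0.4), (284, 258, 132, 0.39), (288, 258, 171, 0.42), (292, 258, 230, 0.47), (296, 258, 247, 0.5), (300, 258, 252, 0.52), (304, 258, 252, 0.53), (308, 258, 254, 0.56), (312, 258, 254, 0.55), (316, 258, 252, 0.54), (320, 258, 250, 0.51), (324, 258, 188, 0.46), (328, 258, 189, 0.45), (332, 258, 182, 0.45), (336, 258, 138, 0.46), (340, 258, 146, 0.46), (344, 258, 148, 0.46), (348, 258, 100
[... 417 characters left out ...]
73, 0.62), (316, 266, 172, 0.63), (320, 266, 171, 0.63), (324, 266, 171, 0.62), (328, 266, 172, 0.63), (332, 266, 174, 0.62), (336, 266, 159, 0.61), (340, 266, 117, 0.47), (344, 266, 198, 0.45), (348, 266, 234, 0.47), (352, 266, 219, 0.45), (356, 266, 98, 0.37), (360, 266, 162, 0.36), (364, 266, 162, 0.38), (368, 266, 164, 0.38), (372, 266, 161, 0.38)]
[(320, 238, 108, 0.37), (320, 240, 109, 0.39), (320, 242, 105, 0.45), (320, 244, 105, 0.41), (320, 246, 149, 0.43), (320, 248, 157, 0.45), (320, 250, 167, 0.44), (320, 252, 176, 0.44), (320, 254, 183, 0.46), (320, 256, 183, 0.44), (320, 258, 250, 0.51), (320, 260, 250, 0.52), (320, 262, 154, 0.62), (320, 264, 170, 0.63), (320, 266, 171, 0.63)]
```

The stand sits about 3 mm back and 2 mm to the left of the held case, so I'll correct and re-check.

```bash
python3 -m creep '[-1,-1,0,0,-3,-2,1,0,-3,-2,3,0,-3,-2,4,0,-3,-2,4,0,-3,-2,4,0]'; python3 chk.py | tail -7 | grep -v "^2" | python3 -c "
import sys,ast
for l in sys.stdin:
    print([(a,b,'B' if r>.575 else 'k' if x>165 and r>.41 else '-') for a,b,x,r in ast.literal_eval(l)])"; python3 tgt.py .548 .33 .031 3.686
```

```text
clock: 30.13
position: [0.552, 0.3312, 0.0514]
ee_rot: [3.142, -0.001, -2.602]
ft_force: [-0.0, -0.5, 0.5]
finger_gap: 0.296
grasp_force: 58.8
[(268, 250, '-'), (272, 250, '-'), (276, 250, '-'), (280, 250, '-'), (284, 250, '-'), (288, 250, '-'), (292, 250, '-'), (296, 250, '-'), (300, 250, 'k'), (304, 250, 'k'), (308, 250, 'k'), (312, 250, '-'), (316, 250, '-'), (320, 250, 'k'), (324, 250, 'k'), (328, 250, 'k'), (332, 250, 'k'), (336, 250, 'k'), (340, 250, '-'), (344, 250, '-'), (348, 250, '-'), (352, 250, '-'), (356, 250, '-'), (360, 250, '-'), (364, 250, '-'), (368, 250, '-'), (372, 250, '-')]
[(268, 258, '-'), (272, 258, '-'), (276, 258, '-'), (280, 258, '-'), (284, 258, '-'), (288, 258, '-'), (292, 258, 'k'), (296, 258, 'k'), (300, 258, 'k'), (304, 258, 'k'), (308, 258, 'k'), (312, 258, 'k'), (316, 258, 'k'), (320, 258, 'k'), (324, 258, 'k'), (328, 258, 'k'), (332, 258, 'k'), (336, 258, 'k'), (340, 258, '-'), (344, 258, '-'), (348, 258, 'k'), (352, 258, '-'), (356, 258, '-'), (360, 258, '-'), (364, 258, '-'), (368, 258, '-'), (372, 258, '-')]
[(268, 266, '-'), (272, 266, '-'), (276, 266, '-'), (280, 266, '-'), (284, 266, '-'), (288, 266, '-'), (292, 266, 'k'), (296, 266, 'k'), (300, 266, 'k'), (304, 266, 'k'), (308, 266, 'B'), (312, 266, 'B'), (316, 266, 'B'), (320, 266, 'B'), (324, 266, 'B'), (328, 266, 'B'), (332, 266, 'B'), (336, 266, 'B'), (340, 266, '-'), (344, 266, '-'), (348, 266, '-'), (352, 266, '-'), (356, 266, 'k'), (360, 266, '-'), (364, 266, '-'), (368, 266, '-'), (372, 266, '-')]
[(320, 238, '-'), (320, 240, '-'), (320, 242, '-'), (320, 244, '-'), (320, 246, '-'), (320, 248, '-'), (320, 250, 'k'), (320, 252, 'k'), (320, 254, 'k'), (320, 256, 'k'), (320, 258, 'k'), (320, 260, 'k'), (320, 262, 'B'), (320, 264, 'B'), (320, 266, 'B')]
shift [ 4.1  1.1 20.5] turn -0.005 alt 3.136 | pos [0.5521 0.3312 0.0515] yaw -2.602 F [-0.3  0.2  0.7] gap 0.294 q6 -0.1 t 30.18
```

Run:
```python
from h import *; from workcell import env
c=env.read_camera("wrist"); p=env.get_obs()["position"]; im=c["pixels"].astype(int)
w=3.681;ax=np.array([np.cos(w),np.sin(w)]); ay=np.array([np.sin(w),-np.cos(w)])
f=lambda u,v,z:[((onz(c,u,v,z)[:2]-p[:2])@a*1000).round(1) for a in(ax,ay)]
r=im[...,0]/np.maximum(1,im[...,2]); k=(r>.43)&(im[...,2]>115)
R_=[]
for v in range(244,272,2):
    us=np.nonzero(k[v,262:390])[0]+262
    if len(us)>8: print(v,us.min(),us.max(),f(us.min(),v,.026),f(us.max(),v,.026)); R_+= [f(us.min(),v,.026),f(us.max(),v,.026)]
from scipy.optimize import least_squares
R_=np.array(R_); s=least_squares(lambda x:np.hypot(R_[:,0]-x[0],R_[:,1]-x[1])-21,[0,0],loss="soft_l1"); print("seat centre rel TCP",s.x, s.fun.std())
print("base far",f(322,261.5,p[2]-.019))
```

```text
246 309 334 [np.float64(19.0), np.float64(-6.5)] [np.float64(19.0), np.float64(6.3)]
248 303 338 [np.float64(17.9), np.float64(-9.6)] [np.float64(17.9), np.float64(8.4)]
250 300 343 [np.float64(16.8), np.float64(-11.2)] [np.float64(16.8), np.float64(11.0)]
252 296 346 [np.float64(15.7), np.float64(-13.3)] [np.float64(15.7), np.float64(12.5)]
254 294 347 [np.float64(14.6), np.float64(-14.3)] [np.float64(14.6), np.float64(13.1)]
256 293 350 [np.float64(13.5), np.float64(-14.9)] [np.float64(13.5), np.float64(14.7)]
258 290 352 [np.float64(12.4), np.float64(-16.5)] [np.float64(12.4), np.float64(15.7)]
260 288 353 [np.float64(11.3), np.float64(-17.5)] [np.float64(11.2), np.float64(16.3)]
262 287 354 [np.float64(10.2), np.float64(-18.1)] [np.float64(10.1), np.float64(16.8)]
264 286 356 [np.float64(9.0), np.float64(-18.6)] [np.float64(9.0), np.float64(17.9)]
266 286 356 [np.float64(7.9), np.float64(-18.7)] [np.float64(7.9), np.float64(18.0)]
268 285 357 [np.float64(6.8), np.float64(-19.2)] [np.float64(6.7), np.float64(18.5)]
270 285 357 [np.float64(5.6), np.float64(-19.3)] [np.float64(5.6), np.float64(18.5)]
seat centre rel TCP [-1.25030349 -0.42108733] 0.3574181665950816
base far [np.float64(13.1), np.float64(0.1)]
```

The seat fit puts the case within 1 mm of the seat centre, so I'll lower it.

```bash
python3 -m creep '[0,0,3,0,0,0,8,0,0,0,12,0,0,0,15,0,0,0,17,0,0,0,17,0,0,0,17,0]'; python3 -m creep '[0,0,1,0,0,0,2,0,0,0,2,0,0,0,2,0]';python3 -m creep '[0,0,1,0,0,0,2,0,0,0,2,0,0,0,2,0]'
```

```text
clock: 30.82
position: [0.552, 0.3312, 0.0344]
ee_rot: [3.142, -0.001, -2.602]
ft_force: [-0.9, -1.1, -1.0]
finger_gap: 0.292
grasp_force: 58.8
clock: 31.15
position: [0.5523, 0.3313, 0.0328]
ee_rot: [3.142, 0.0, -2.602]
ft_force: [0.6, -0.5, -0.1]
finger_gap: 0.295
grasp_force: 58.8
clock: 31.48
position: [0.5526, 0.3315, 0.0313]
ee_rot: [-3.142, 0.001, -2.602]
ft_force: [-0.9, -0.0, 1.9]
finger_gap: 0.289
grasp_force: 58.9
```

```bash
python3 -m creep '[0,0,1,0,0,0,1,0,0,0,1,0]'; python3 -m creep '[0,0,0,0,0,0,0,0,0,0,0,0,0,0,0,0]' 0.55
python3 -m creep '[0,0,-5,0,0,0,-20,0,0,0,-45,0,0,0,-75,0,0,0,-110,0,0,0,-145,0,0,0,-165,0,0,0,-165,0]'
python3 -m creep '[10,0,0,0,35,0,0,0,70,0,0,0,100,0,0,0,120,0,0,0,120,0,0,0,120,0,0,0]'
python3 - <<'E'
from h import *; from workcell import env
from fit import hull,place,circ,iou,K
from scipy.optimize import minimize
import pickle
C=[np.vstack([circ(.026,.018),circ(.028,.052)]),np.vstack([circ(.027,.055),circ(.016,.066),circ(.007,.078)])]
for nm in("top","scene"):
    c=env.read_camera(nm); cv2.imwrite(f"pics/end_{nm}.png",c["pixels"])
    im=cv2.resize(c["pixels"],None,fx=K,fy=K,interpolation=cv2.INTER_CUBIC).astype(int); q=proj(c,[.55,.331,.05])[0]
    m=((im[...,0]>.57*im[...,2])&(im[...,2]>95)).astype(np.uint8); M=np.zeros_like(m); M[int((q[1]-26)*K):int((q[1]+26)*K),int((q[0]-20)*K):int((q[0]+20)*K)]=1
    n,l,st,ce=cv2.connectedComponentsWithStats(cv2.morphologyEx(m*M,cv2.MORPH_OPEN,np.ones((9,9)))); k=1+np.argmax(st[1:,4]); m=(l==k).astype(np.uint8)
    for dz in(.012,.02):
        def f(x):
            A=0
            for P in C: A=A|hull(c,place(P+[0,0,dz],[*x,0]))
            return -iou(A,m)
        r=minimize(f,[.55,.331],method="Nelder-Mead",options=dict(initial_simplex=[[.55,.331],[.557,.331],[.55,.338]],maxfev=50)); print(nm,dz,st[k]//K,r.x.round(4),round(r.fun,3))
t0,s0=pickle.load(open("cams.pkl","rb")) 
for nm,c0 in(("top",t0),("scene",s0)):
    a=cv2.imread(f"pics/end_{nm}.png")
    for n,P,h_ in(("roll",onz(t0,193,200,.03),18),("key",[.54,.095,.005],12)):
        u,v=proj(c0,P)[0].astype(int); d=cv2.absdiff(a,c0["pixels"])[v-h_:v+h_,u-h_:u+h_]; print(nm,n,d.mean().round(1),(d.max(2)>50).sum())
E
python3 tgt.py .4 .3 .2 3.6
```

```text
clock: 31.73
position: [0.5529, 0.3317, 0.0313]
ee_rot: [-3.142, 0.002, -2.602]
ft_force: [-1.4, 0.5, 5.6]
finger_gap: 0.294
grasp_force: 59.0
clock: 32.07
position: [0.5519, 0.3311, 0.0291]
ee_rot: [3.142, -0.001, -2.602]
ft_force: [-0.1, 0.2, 0.1]
finger_gap: 0.549
grasp_force: 0.0
clock: 32.73
position: [0.5551, 0.3326, 0.2027]
ee_rot: [-3.14, 0.012, -2.602]
ft_force: [0.3, -0.1, 1.0]
finger_gap: 0.548
grasp_force: 0.0
clock: 33.32
position: [0.4484, 0.2693, 0.1943]
ee_rot: [3.142, -0.0, -2.603]
ft_force: [0.7, 0.5, -0.1]
finger_gap: 0.55
grasp_force: 0.0
top 0.012 [230 225  10  18 493] [0.5495 0.3239] -0.539
top 0.02 [230 225  10  18 493] [0.5481 0.3229] -0.532
scene 0.012 [ 258  161   17   37 1940] [0.5491 0.3283] -0.794
scene 0.02 [ 258  161   17   37 1940] [0.5431 0.3144] -0.802
top roll 39.6 940
top key 8.2 0
scene roll 7.3 73
scene key 2.4 0
shift [27.2 51.4 -5.6] turn 0.081 alt -3.061 | pos [0.4497 0.2699 0.1944] yaw -2.602 F [-0.9 -0.2 -0.9] gap 0.552 q6 -0.13 t 33.42
```

```bash
python3 -m creep '[20,0,0,0,50,0,0,0,85,0,0,0,120,0,0,0,140,0,0,0,140,0,0,0,140,0,0,0]'
python3 - <<'E'
from h import *; from workcell import env
from fit import hull,place,circ,iou,K
import pickle
C=[np.vstack([circ(.026,.018),circ(.028,.052)]),np.vstack([circ(.027,.055),circ(.016,.066),circ(.007,.078)])]
t0,s0=pickle.load(open("cams.pkl","rb"))
for nm,c0 in(("top",t0),("scene",s0)):
    c=env.read_camera(nm); a=c["pixels"]
    for n,P,h_ in(("roll",onz(t0,193,200,.03),18),("key",[.54,.095,.005],12)):
        u,v=proj(c0,P)[0].astype(int); d=cv2.absdiff(a,c0["pixels"])[v-h_:v+h_,u-h_:u+h_]; print(nm,n,d.mean().round(1),(d.max(2)>50).sum())
    im=a.astype(int); m=(im[...,0]>.55*im[...,2])&(im[...,2]>95)
    # axis of the case: foot and finial predicted vs. mask moments
    A=0
    for P in C: A=A|hull(c,place(P+[0,0,.012],[.550,.3295,0]))
    A=cv2.resize(A,(640,480),interpolation=cv2.INTER_AREA)
    ys,xs=np.nonzero(A); b=np.zeros_like(A); b[ys.min()-8:ys.max()+9,xs.min()-8:xs.max()+9]=1
    mm=(m&(b>0)).astype(np.uint8); n,l,st,ce=cv2.connectedComponentsWithStats(mm); k=1+np.argmax(st[1:,4]); mm=l==k
    for q in(A>0,mm):
        y,x=np.nonzero(q); w=np.linalg.eigh(np.cov(x,y))[1][:,1]; print(nm,"centroid",x.mean().round(1),y.mean().round(1),"n",len(x),"axis deg",(np.degrees(np.arctan2(w[1],w[0]))%180).round(1),"rows",y.min(),y.max())
E
```

```text
clock: 34.0
position: [0.3298, 0.198, 0.1952]
ee_rot: [-3.141, 0.002, -2.603]
ft_force: [0.4, -0.1, -0.2]
finger_gap: 0.553
grasp_force: 0.0
top roll 2.5 0
top key 2.6 0
top centroid 230.2 234.1 n 214 axis deg 39.1 rows 226 242
top centroid 230.4 233.6 n 279 axis deg 39.1 rows 224 243
scene roll 8.6 74
scene key 3.6 0
scene centroid 266.7 178.8 n 411 axis deg 86.8 rows 162 193
scene centroid 266.5 180.7 n 509 axis deg 87.2 rows 161 198
```

The case is upright and seated: its axis matches the prediction in both views. The roll and the key have not moved, so I'm handing in.

```bash
python3 -c "
from workcell import env
print(env.close_job())"
```

```text
the job is handed in; nothing more can be done
None
```

I placed all four pieces upright in their matching seats, in the order asked (bear, fish, button, needle case), left the abrasive roll and chuck key where they were, and handed the job in at about 34 s; no verdict came back.

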